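# Open a push-and-turn reagent jar and park its cap

## Task

The white jar in the bottle clamp has a child-resistant push-and-turn cap: press it down firmly and, keeping it down, turn it anticlockwise (seen from above) past its ratchet until it comes free; how far that is depends on how far it had been closed, so feel for the place where it lifts. Lift the cap off and set it down, not drop it, the right way up and flat inside the shallow steel tray. Leave the beaker, the slide box and the larger media bottle where they stand.

Things in the scene. Friction and masses are not known exactly. Their poses are not given: they have to be found in the camera images.
- cap_grip (a point): Round grey fluted cap, 63 mm across, 30 mm high, 60 g, with straight sides; at the start locked on the jar. The point lies on its axis, 21 mm above the skirt's lower edge and 9 mm under the top, the height to grip (across any diameter); z is the cap's up axis.
- cap: The same cap, origin at the centre of its skirt's lower edge, 21 mm below cap_grip. A sprung liner inside pushes it up off the jar's mouth: 6 N while locked, 1.5 N more per mm pressed, a firm stop 5.5 mm down at about 14 N. Pressed less than 3 mm, its two inner lugs are stopped by the ratchet teeth; at 3.5 mm or more they pass below the teeth.
- stand: Grey clamp stand, base 124 x 124 mm, fixed to the bench, its steel collar gripping a round white plastic jar 84 mm across so that it does not turn (it slips only if wrenched with about 6 N m). Origin on the jar's axis at the bench top, z up, x pointing away from the clamp's black thumb screw. The jar's shoulder ends 107 mm above the bench, its neck is 48 mm across.
- jar_mouth (a point): Centre of the jar's mouth, 134 mm up, 3 mm below cap_grip of the locked cap. Kept pressed, the cap comes free after 48 to 128 degrees anticlockwise (hidden, differs each time), over a span of about 20 degrees; turned farther it is held again, for half a turn less this span. Let go when not free, it stays and can be gripped anew; let go free, it rises 3 mm. Pulled up when not free, it holds.
- tray: Shallow stainless-steel tray, 153 x 193 mm outside (x by y), rim 13 mm high, flat floor 3 mm thick and 147 x 184 mm inside, fixed to the bench; origin at the bench top under its centre. The cap standing in it has cap_grip 24 mm above the bench.
- beaker: Glass beaker, 54 mm across and 70 mm high, bystander; origin at the centre of its underside.
- slide_box: Flat closed slide box, 89 x 99 x 32 mm, bystander; origin at the centre of its underside.
- media_bottle: The larger glass media bottle, 70 mm across and 138 mm high, bystander; origin at the centre of its underside.
There are look-alikes about, which are no part of the job. Of the things shaped like the cap, the grey one is meant.

How it is judged:
By the outcome, as a careful person would: the job done as asked, in the order asked, and still so for the second after the job is handed in, with the robot touching nothing.
It also fails if it takes over 64 s, if anything falls off the work surface, if the arm or the gripper's body presses on something with over 40 N, if the wrist force passes 120 N, or if a joint passes its speed limit or range.

## Robot

A 6-joint arm with a two-finger parallel gripper is mounted at the origin on a cart in front of the work surface, level with it; the furniture and walls round the work are solid. World frame = base frame: x ahead of the robot, y to its left, z up, the work surface at z = 0. Lengths are in m, angles in rad, forces in N, time in s.
With the tool pointing down it reaches from about 0.35 to 0.775 m from the base axis. Payload 7.3 kg.
Tool frame: the origin (TCP) lies at the centre of the arm's flange, where the gripper is bolted on; the fingertips stand 178 mm ahead of it and the grasp point (between the pads) lies 159 mm ahead of it; x points along the fingers, y is the direction in which the jaws open and shut, and the axes are right-handed (so a half turn about x gives the same grasp; the last joint's range is limited). The gripper opens to 92 mm and grips with 3 to 60 N. Pads are 19 mm wide; open, the fingers measure 130 mm over their backs; the gripper's body (75 mm by 190 mm) begins 47 mm behind the grasp point.
Start: joints at [1.062, 0.342, 1.524, -0, 1.275, -0.146], TCP at [0.186, 0.491, 0.405] pointing down, gripper open.
Joint ranges: [-2.53, 2.53], [-0.77, 2.02], [0.04, 2.7], [-1, 4.14], [0.28, 2.66], [-3.11, 3.11]. Speed limits (rad/s): [2.57, 2.57, 3.14, 3.14, 3.14, 3.14].

## Interface

Orientations are given as [roll, pitch, yaw] about the fixed x, y, z axes, in that order (R = Rz(yaw) Ry(pitch) Rx(roll)).
In Python, from cell import readout, cams, workorder gives the robot as it stands.
- The arm moves only by the shell command python3 -m inch 'ROWS' [FORCE]. ROWS is text: rows parted by semicolons, each of 5 numbers parted by spaces: the shift along the world's x, y, z in mm, then the turn about the world's z in rad, then the opening, from 0 (shut) to 1 (fully open). A call has 1 to 8 rows; each row shifts and turns the commanded pose from where the row before left it; what a row does not reach is not made up. A row lasts 1/12 s, in which the tool goes at most 41.7 mm and 7.16 degrees, less where a joint would pass 70% of its speed; a pose out of reach is approached as far as the arm can. A call is refused whole if a number of a shift passes 41.7 or a number of a turn 0.125, either way. A call with a gripper value outside its range is refused whole. The fingers move at their own pace and stop on an object; FORCE is the grip in N (left out, the last holds). Time passes only in rows, so rows that do not move let the fingers close. It gives the time, the measured TCP pose, the force and the opening at its end, in the units of the state.
- readout.observe(): the state, without advancing time (a new reading comes with each control period).
- cams.read_camera(name): name is "side" or "top"; returns a dict with "color" (384x512x3 uint8, red, green, blue), "fx", "fy", "cx", "cy" (pixels), "dist_coeffs" ([k1, k2, p1, p2, k3] as OpenCV has them; the pictures are not rectified), "world_to_cam" (4x4, takes a point from world to camera coordinates). Camera axes: x right, y down, z forward; pixel columns grow to the right and rows downward; lengths in m; the calibration is good to about 2 mm. A picture is of the moment at which its call begins. There is no depth.
- workorder.hand_in(): hands the job in, once; it reports no verdict.
The state is a dict: "time": time; "qpos": joint angles; "qvel": joint speeds; "joint_efforts": joint torques, N m; "tool_pos": TCP position; "tool_rot": TCP orientation; "contact_force": force on the tool from outside, world axes, zero at the start; "torque": the same for the moment, N m; "opening": finger opening in m.
Only numpy, scipy, OpenCV 4.12 (cv2) and the standard library are available. Lean on these libraries where they do the work, as an engineer would, in place of code of your own. Each camera call takes 0.05 s, during which the arm holds its last target.

## Working session

There is one attempt and no reset: what is moved stays moved. The work goes in short steps, Python scripts to look and compute and a shell command to move; the robot and the scene stay as the last step left them, time stands still between calls to the robot, and variables do not carry over. Pictures are saved under pics/ and viewed, and the job is handed in when it is done.

```bash
ls; mkdir -p pics; cat > look.py <<'E'
import sys,cv2,numpy as np
from cell import readout,cams
def snap(name,fn):
    c=cams.read_camera(name); cv2.imwrite(fn,cv2.cvtColor(c["color"],cv2.COLOR_RGB2BGR)); return c
E
python3 - <<'E'
from look import *
import pickle
d={}
for n in("side","top"):
    c=snap(n,f"pics/{n}0.png"); d[n]=c
    print(n,c["fx"],c["fy"],c["cx"],c["cy"],c["dist_coeffs"]); print(np.round(c["world_to_cam"],3))
pickle.dump(d,open("c0.pkl","wb"))
print(readout.observe())
E
```

```text
pics
side 385.55067283372335 385.55067283372335 253.3070743728739 194.0503989454151 [-0.12248897  0.          0.          0.          0.        ]
[[ 0.951 -0.309 -0.016 -0.599]
 [-0.166 -0.465 -0.869  0.234]
 [ 0.261  0.829 -0.494  0.702]
 [ 0.     0.     0.     1.   ]]
top 376.16555557268396 376.16555557268396 256.43338225240757 197.0524106740012 [0.0153703 0.        0.        0.        0.       ]
[[ 0.013 -1.     0.015  0.016]
 [-0.995 -0.014 -0.094  0.66 ]
 [ 0.094 -0.013 -0.995  0.984]
 [ 0.     0.     0.     1.   ]]
{'time': 0.1, 'qpos': array([ 1.06200635e+00,  3.42622467e-01,  1.52489106e+00, -3.09951063e-05,
        1.27541174e+00, -1.45985983e-01]), 'qvel': array([-1.22388498e-03, -1.27150416e-03, -2.98869558e-03,  2.96960372e-05,
        1.88999527e-04,  3.48087869e-04]), 'joint_efforts': array([ 2.28843135e-03, -4.32001591e+01, -2.44694424e+01,  7.20617571e-02,
        5.26789168e-02, -4.98799568e-05]), 'tool_pos': array([0.18623866, 0.49072938, 0.4041408 ]), 'tool_rot': array([-1.69454334,  1.56946339, -2.05733829]), 'contact_force': array([ 0.14911012, -0.4068962 ,  0.64180085]), 'torque': array([-0.00583233, -0.01485807,  0.0129613 ]), 'opening': 0.09191652660902556}
```

View pics/side0.png

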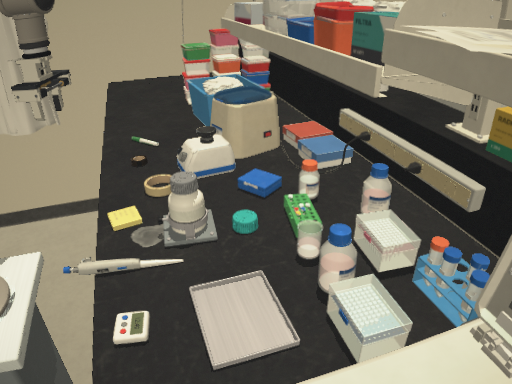

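View pics/top0.png

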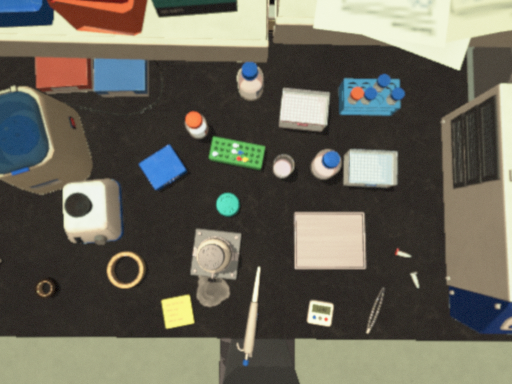

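```bash
python3 - <<'E'
import cv2,numpy as np
a=cv2.imread('pics/side0.png')[150:270,110:260]; b=cv2.imread('pics/top0.png')[215:315,165:290]
a=cv2.resize(a,None,fx=4,fy=4,interpolation=cv2.INTER_CUBIC);cv2.imwrite('pics/sz.png',a)
cv2.imwrite('pics/tz.png',cv2.resize(b,None,fx=5,fy=5,interpolation=cv2.INTER_CUBIC))
E
```

```text
(no output)
```

View pics/sz.png

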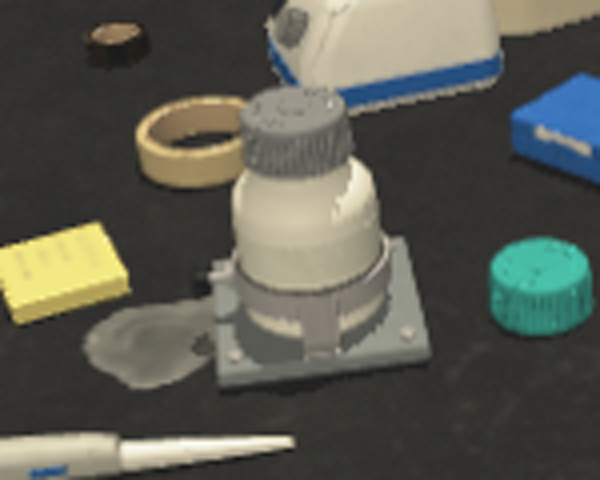

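View pics/tz.png

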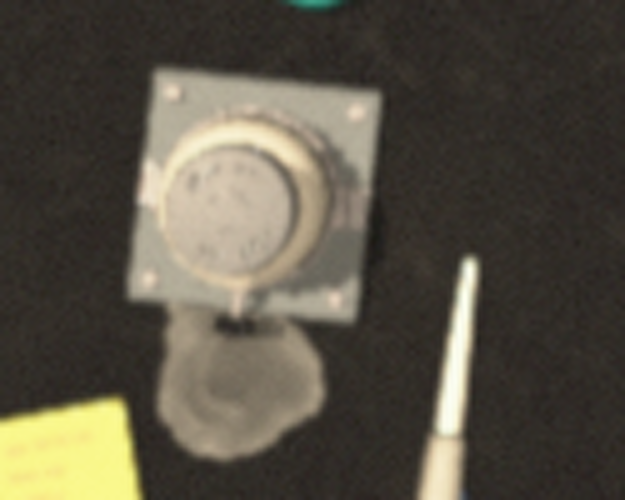

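```bash
cat >> look.py <<'E'
def ray(c,uv):
    K=np.array([[c["fx"],0,c["cx"]],[0,c["fy"],c["cy"]],[0,0,1.]])
    p=cv2.undistortPoints(np.array([[uv]],float),K,np.array(c["dist_coeffs"]))[0,0]
    T=np.array(c["world_to_cam"]);R=T[:3,:3]
    o=-R.T@T[:3,3]; d=R.T@np.array([p[0],p[1],1]); return o,d/np.linalg.norm(d)
def plane(c,uv,z):
    o,d=ray(c,uv); return o+d*(z-o[2])/d[2]
def tri(c1,u1,c2,u2):
    o1,d1=ray(c1,u1);o2,d2=ray(c2,u2)
    A=np.stack([d1,-d2],1);s=np.linalg.lstsq(A,o2-o1,rcond=None)[0]
    a=o1+s[0]*d1;b=o2+s[1]*d2; return (a+b)/2,np.linalg.norm(a-b)
def proj(c,P):
    K=np.array([[c["fx"],0,c["cx"]],[0,c["fy"],c["cy"]],[0,0,1.]]);T=np.array(c["world_to_cam"])
    return cv2.projectPoints(np.atleast_2d(P).astype(float),cv2.Rodrigues(T[:3,:3])[0],T[:3,3],K,np.array(c["dist_coeffs"]))[0][:,0]
E
python3 - <<'E'
from look import *; import pickle
d=pickle.load(open("c0.pkl","rb"));t,s=d["top"],d["side"]
ut=(165+231.5/5-.4,215+209/5-.4)
us=(110+291/4-.4,150+108/4-.4)
print("cap top plane .146", plane(t,ut,.146),plane(s,us,.146)); print("tri",tri(t,ut,s,us))
# edges radius
for x in((165,209),(296,209),(231,143),(231,275)): print(plane(t,(165+x[0]/5-.4,215+x[1]/5-.4),.146))
# base corners at ~z .012
for x in((155,68),(382,92),(357,323),(128,298)): print('base',plane(t,(165+x[0]/5-.4,215+x[1]/5-.4),.012))
# tray corners by mask
for n,c in d.items():
    im=c["color"].astype(int); hsv=cv2.cvtColor(c["color"],cv2.COLOR_RGB2HSV)
    m=((hsv[...,2]>110)&(hsv[...,1]<60)).astype(np.uint8)
    cs,_=cv2.findContours(m,cv2.RETR_EXTERNAL,cv2.CHAIN_APPROX_NONE)
    pt=(330,240) if n=="top" else (243,320)
    for k in cs:
        if cv2.pointPolygonTest(k,pt,False)>0:
            r=cv2.approxPolyDP(k,0.03*cv2.arcLength(k,True),True)[:,0]
            P=np.array([plane(c,p,.013) for p in r]);print(n,r.tolist(),np.round(P,4).tolist(),P.mean(0))
            print([round(np.linalg.norm(P[i]-P[i-1]),4) for i in range(len(P))])
E
```

```text
cap top plane .146 [0.50681559 0.13191136 0.146     ] [0.5063776  0.13566276 0.146     ]
tri (array([0.50645939, 0.13178862, 0.14785576]), np.float64(0.0009549771840633649))
[0.50646573 0.16309381 0.146     ]
[0.50716046 0.10162462 0.146     ]
[0.53760774 0.13290762 0.146     ]
[0.47623398 0.13138566 0.146     ]
base [0.5737358  0.18925606 0.012     ]
base [0.56228224 0.065604   0.012     ]
base [0.43846862 0.07696108 0.012     ]
base [0.45041176 0.20018806 0.012     ]
side [[261, 270], [189, 287], [213, 368], [298, 344]] [[0.621, -0.0794, 0.013], [0.4703, -0.0818, 0.013], [0.4732, -0.2775, 0.013], [0.6181, -0.2771, 0.013]] [ 0.54568424 -0.17895113  0.013     ]
[np.float64(0.1978), np.float64(0.1507), np.float64(0.1957), np.float64(0.1449)]
top [[294, 213], [295, 268], [365, 268], [363, 212]] [[0.6187, -0.0786, 0.013], [0.4701, -0.0818, 0.013], [0.4725, -0.2714, 0.013], [0.624, -0.2682, 0.013]] [ 0.54632582 -0.17499664  0.013     ]
[np.float64(0.1896), np.float64(0.1486), np.float64(0.1896), np.float64(0.1516)]
```

```bash
python3 -m inch '20 -22.4 0 -0.1 1;20 -22.4 0 -0.1 1;20 -22.4 0 -0.1 1;20 -22.4 0 -0.1 1;20 -22.4 0 -0.1 1;20 -22.4 0 -0.1 1;20 -22.4 0 -0.1 1;20 -22.4 0 -0.1 1'; python3 - <<'E'
from cell import readout
from scipy.spatial.transform import Rotation as R
o=readout.observe();print(o['tool_pos'],o['qpos'],R.from_euler('xyz',o['tool_rot']).as_matrix().round(3))
E
```

```text
time: 0.77
tool_pos: [0.3469, 0.3104, 0.4045]
tool_rot: [-1.41, 1.57, -2.577]
contact_force: [0.2, 0.7, 0.1]
opening: 0.0916
[0.34694659 0.31037467 0.40449923] [5.64952486e-01 2.33424029e-01 1.67842961e+00 2.96521203e-07
 1.23022633e+00 1.61805239e-01] [[-0.     0.92   0.392]
 [-0.     0.392 -0.92 ]
 [-1.    -0.     0.   ]]
```

```bash
python3 -m inch '20 -22.3 0 -0.1 1;20 -22.3 0 -0.1 1;20 -22.3 0 -0.1 1;20 -22.3 0 -0.1 1;20 -22.3 0 -0.1 1;20 -22.3 -10 -0.1 1;20 -22.3 -20 -0.1 1;19.6 -22.3 -30 -0.1 1'; python3 - <<'E'
from look import *
import pickle
o=readout.observe();print(o['tool_pos'],o['qpos'])
d={}
for n in("side","top"): d[n]=snap(n,f"pics/{n}1.png")
pickle.dump(d,open("c1.pkl","wb"))
a=cv2.imread('pics/side1.png')[60:300,60:360]
cv2.imwrite('pics/sz1.png',cv2.resize(a,None,fx=2.5,fy=2.5))
E
```

```text
time: 1.43
tool_pos: [0.507, 0.1323, 0.3463]
tool_rot: [2.071, 1.566, 0.103]
contact_force: [0.9, 0.2, -0.1]
opening: 0.0918
[0.50702663 0.13229126 0.34626121] [ 1.08911440e-01  3.93765842e-01  1.61784320e+00 -3.53268188e-05
  1.12486444e+00  5.05995472e-01]
```

View pics/sz1.png

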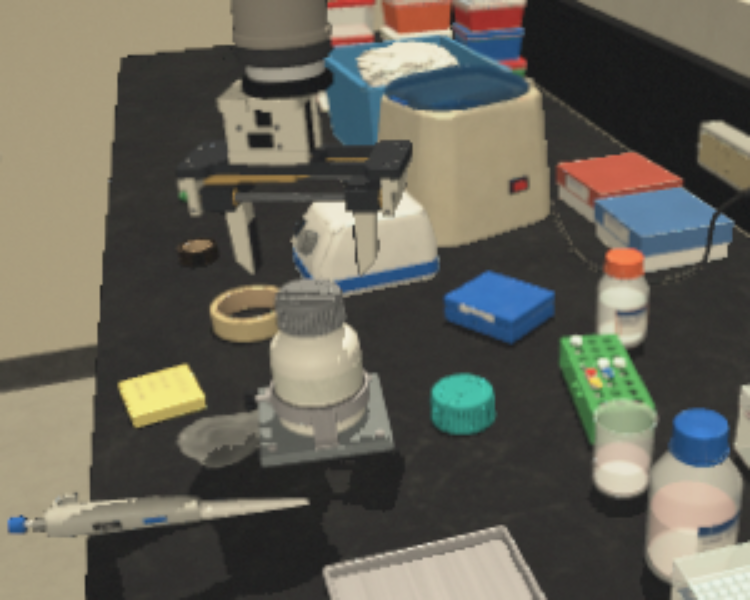

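The picture shows the open fingers above the grey cap, at about (300,300) in the crop, one on each side. I'll go down to grip height.

```bash
python3 -m inch '0 0 -15 0 1;0 0 -15 0 1;0 0 -12 0 1;0 0 -7 0 1;-0.3 0 -1.5 0 1;0 0 0 0 1'; python3 -c "
from cell import readout
o=readout.observe();print(o['contact_force'],o['torque'],o['qpos'].round(3))"
```

```text
time: 2.03
tool_pos: [0.5052, 0.1338, 0.2947]
tool_rot: [-1.067, 1.57, -3.029]
contact_force: [0.2, -0.1, 0.0]
opening: 0.0922
[ 0.192353   -0.0520149   0.02248808] [-0.12616581  0.10299036 -0.00677172] [ 0.112  0.454  1.684 -0.     1.004  0.503]
```

```bash
python3 -m inch '0 0 0 0 0.6;0 0 0 0 0.6;0 0 0 0 0.6;0 0 0 0 0.6;0 0 0 0 0.6;0 0 0 0 0.6;0 0 0 0 0.6' 15; python3 -c "
from cell import readout
o=readout.observe();print(o['contact_force'],o['torque'],o['qpos'].round(3))"
```

```text
time: 2.62
tool_pos: [0.5054, 0.1335, 0.2949]
tool_rot: [2.118, 1.57, 0.155]
contact_force: [0.4, -0.2, 2.4]
opening: 0.0621
[ 0.44333393 -0.18708925  2.3538845 ] [-0.12063895  0.19415307  0.03002727] [0.112 0.453 1.684 0.    1.004 0.504]
```

```bash
python3 -m inch '0 0 0 0 0.3;0 0 0 0 0.3;0 0 0 0 0.3;0 0 0 0 0.3' 55; python3 -c "
from cell import readout
o=readout.observe();print(o['contact_force'],o['torque'],o['tool_pos'])"; python3 -m inch '0 0 -1 0 0.3;0 0 -1 0 0.3;0 0 -1 0 0.3;0 0 -1 0 0.3;0 0 0 0 0.3;0 0 0 0 0.3';  python3 -c "
from cell import readout
o=readout.observe();print(o['contact_force'],o['torque'],o['tool_pos'])"
```

```text
time: 2.95
tool_pos: [0.5054, 0.1335, 0.2949]
tool_rot: [2.048, 1.57, 0.085]
contact_force: [0.1, 0.8, 5.3]
opening: 0.0612
[0.09839229 0.76575461 5.25116357] [-0.05355625  0.23548017  0.02598611] [0.50540422 0.13353139 0.29488857]
time: 3.45
tool_pos: [0.5054, 0.1335, 0.2915]
tool_rot: [2.022, 1.57, 0.059]
contact_force: [-2.2, 0.0, 10.1]
opening: 0.0615
[-2.24779509  0.03358128 10.13603862] [-0.17068049  0.57170501  0.00867729] [0.50540321 0.13354474 0.2914609 ]
```

```bash
python3 -m inch '0 0 -1 0 0.3;0 0 -1 0 0.3;0 0 0 0 0.3;0 0 0 0 0.3';  python3 -c "
from cell import readout
o=readout.observe();print(o['contact_force'],o['torque'],o['tool_pos'])"
```

```text
time: 3.78
tool_pos: [0.5054, 0.1335, 0.2897]
tool_rot: [2.016, 1.57, 0.053]
contact_force: [-2.9, 0.1, 12.5]
opening: 0.0616
[-2.88715472  0.09658614 12.468613  ] [-0.16991188  0.64247898  0.00587606] [0.50538439 0.13354661 0.28974503]
```

```bash
python3 -m inch '0 0 -0.5 0 0.3;0 0 0 0.06 0.3;0 0 0 0.08 0.3;0 0 0 0.08 0.3;0 0 0 0.08 0.3;0 0 0 0 0.3';  python3 -c "
from cell import readout
o=readout.observe();print(o['contact_force'],o['torque'],o['tool_pos'],o['qpos'])"
```

```text
time: 4.28
tool_pos: [0.5057, 0.1337, 0.2896]
tool_rot: [1.781, 1.568, 0.122]
contact_force: [-2.4, 0.1, 13.0]
opening: 0.0614
[-2.43407109  0.11764304 13.03556755] [-0.10313147  0.34388514  0.10730861] [0.50573916 0.13367155 0.2895982 ] [1.11816526e-01 4.60310075e-01 1.68982941e+00 3.89001634e-05
 9.88390676e-01 1.99309115e-01]
```

```bash
python3 -m inch '0 0 0 0.1 0.3;0 0 0 0.1 0.3;0 0 0 0.1 0.3;0 0 0 0.1 0.3;0 0 0 0.1 0.3;0 0 0 0.1 0.3;0 0 0 0 0.3;0 0 0 0 0.3';  python3 -c "
from cell import readout
o=readout.observe();print(o['contact_force'],o['torque'],o['tool_pos'],o['qpos'])"
```

```text
time: 4.95
tool_pos: [0.5054, 0.1336, 0.2894]
tool_rot: [1.126, 1.569, 0.064]
contact_force: [-3.0, -1.2, 12.1]
opening: 0.0615
[-2.98317147 -1.15573002 12.08807651] [-0.14955381  0.60333864  0.16453979] [0.50539332 0.13360333 0.28939025] [ 1.11789495e-01  4.60354598e-01  1.69046086e+00 -9.12086596e-05
  9.89190221e-01 -3.97144454e-01]
```

```bash
python3 -m inch '0 0 2 0 0.3;0 0 2 0 0.3;0 0 2 0 0.3;0 0 0.5 0 0.3;0 0 0 0 0.3;0 0 0 0 0.3';  python3 -c "
from cell import readout
o=readout.observe();print(o['contact_force'],o['torque'],o['tool_pos'])"
```

```text
time: 5.45
tool_pos: [0.5056, 0.1336, 0.2927]
tool_rot: [-2.312, 1.57, 2.908]
contact_force: [4.7, 0.9, -13.8]
opening: 0.0612
[  4.73908349   0.93374622 -13.81840346] [ 0.3534051  -1.02662852  0.05219926] [0.50559745 0.13359357 0.29267947]
```

```bash
python3 -m inch '0 0 -2 0 0.3;0 0 -2 0 0.3;0 0 -2 0 0.3;0 0 -1 0 0.3;0 0 0 0 0.3;0 0 0 0 0.3';  python3 -c "
from cell import readout
o=readout.observe();print(o['contact_force'],o['torque'],o['tool_pos'])"
```

```text
time: 5.95
tool_pos: [0.5053, 0.1336, 0.2891]
tool_rot: [1.207, 1.569, 0.144]
contact_force: [-3.1, 1.3, 12.7]
opening: 0.0615
[-3.06895408  1.33936061 12.73966567] [-0.06052426  0.55474926 -0.01855533] [0.50533595 0.13360197 0.2890734 ]
```

```bash
python3 -m inch '0 0 0 0.085 0.3;0 0 0 0.085 0.3;0 0 0 0 0.3;0 0 2.5 0 0.3;0 0 2.5 0 0.3;0 0 1.5 0 0.3;0 0 0 0 0.3';  python3 -c "
from cell import readout
o=readout.observe();print(o['contact_force'],o['torque'],o['tool_pos'],o['qpos'][5])"
```

```text
time: 6.53
tool_pos: [0.5054, 0.1336, 0.2929]
tool_rot: [-2.488, 1.57, 2.902]
contact_force: [4.3, 2.2, -9.9]
opening: 0.0614
[ 4.30322886  2.21920999 -9.87823446] [ 0.31631198 -0.71538784  0.02735364] [0.50542224 0.13356373 0.29290079] -0.5663873758003785
```

Held at 61°. Next step: press, turn 10° more and test again.

```bash
python3 -m inch '0 0 -2.5 0 0.3;0 0 -2.5 0 0.3;0 0 -2 0 0.3;0 0 0 0 0.3;0 0 0 0.085 0.3;0 0 0 0.085 0.3;0 0 0 0 0.3';  python3 -c "
from cell import readout
o=readout.observe();print(o['contact_force'],o['torque'],o['tool_pos'],o['qpos'][5])"
python3 -m inch '0 0 2.5 0 0.3;0 0 2.5 0 0.3;0 0 1.5 0 0.3;0 0 0 0 0.3';  python3 -c "
from cell import readout
o=readout.observe();print(o['contact_force'],o['torque'],o['tool_pos'],o['qpos'][5])"
```

```text
time: 7.12
tool_pos: [0.5051, 0.1336, 0.2888]
tool_rot: [0.927, 1.57, 0.209]
contact_force: [-5.5, 0.3, 13.6]
opening: 0.0613
[-5.47812966  0.29526301 13.57841415] [-0.04796508  0.72053665  0.13637436] [0.50510597 0.13362307 0.28879623] -0.740947828798424
time: 7.45
tool_pos: [0.5052, 0.1336, 0.2945]
tool_rot: [0.826, 1.57, 0.104]
contact_force: [-2.2, 1.1, 5.9]
opening: 0.0617
[-2.18964251  1.06636936  5.94234455] [0.03049882 0.37516515 0.06672205] [0.50518101 0.13355046 0.29447031] -0.7364231857127959
```

At 71° it doesn't hold: the force stayed at +5.9 N while the tool rose 5.7 mm. I'll lift slowly.

```bash
python3 -m inch '0 0 2 0 0.3;0 0 2 0 0.3;0 0 2 0 0.3;0 0 0 0 0.3;0 0 0 0 0.3';  python3 -c "
from cell import readout
o=readout.observe();print(o['contact_force'],o['torque'],o['tool_pos'],o['qpos'][5])"
```

```text
time: 7.87
tool_pos: [0.5053, 0.1334, 0.2994]
tool_rot: [-2.171, 1.57, -2.894]
contact_force: [-0.2, -0.5, -1.0]
opening: 0.0617
[-0.24060779 -0.46110779 -0.99122863] [-0.04752751  0.09874616 -0.00963268] [0.50527732 0.13343451 0.29937708] -0.736379022498312
```

```bash
python3 -m inch '0 0 6 0 0.3;0 0 12 0 0.3;0 0 18 0 0.3;0 0 18 0 0.3;0 0 16 0 0.3;0 0 0 0 0.3'; python3 - <<'E'
from look import *
o=readout.observe();print(o['contact_force'],o['tool_pos'])
for n in("side","top"): snap(n,f"pics/{n}2.png")
a=cv2.imread('pics/side2.png')[60:300,60:360]
cv2.imwrite('pics/sz2.png',cv2.resize(a,None,fx=2.5,fy=2.5))
E
```

```text
time: 8.37
tool_pos: [0.506, 0.1336, 0.373]
tool_rot: [0.836, 1.565, 0.113]
contact_force: [0.7, 0.8, -0.4]
opening: 0.0614
[ 0.66130609  0.75319003 -0.44814964] [0.50601579 0.13361376 0.3729526 ]
```

View pics/sz2.png

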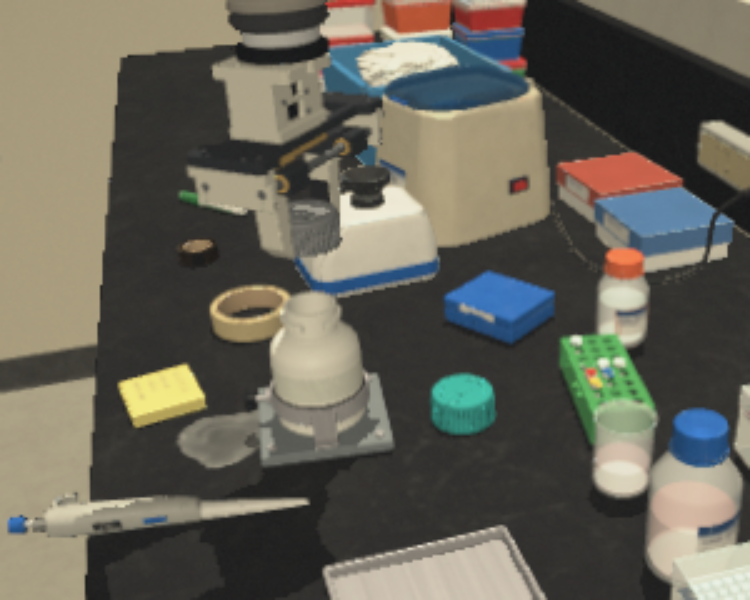

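```bash
python3 - <<'E'
from look import *; import pickle
d=pickle.load(open("c0.pkl","rb"));t,s=d["top"],d["side"]
print("media cap",tri(t,(327,160),s,(340,232)))
print("beaker rim",plane(t,(283,163),.07), "slidebox",plane(t,(163,167),.03),"tipbox near",plane(t,(345,186),.06))
E
```

```text
media cap (array([ 0.74914995, -0.14912302,  0.12402652]), np.float64(0.008128955254819756))
beaker rim [ 0.74628331 -0.04283297  0.07      ] slidebox [0.73768609 0.27928872 0.03      ] tipbox near [ 0.689221  -0.2076015  0.06     ]
```

```bash
python3 -m inch '3 -20 0 0.09 0.3;5 -35 0 0.09 0.3;5 -35 0 0.09 0.3;5 -35 0 0.09 0.3;5 -35 0 0.09 0.3;5 -35 0 0.09 0.3;5 -35 0 0.09 0.3;3 -30 0 0.1 0.3'
python3 -m inch '2 -28 0 0 0.3;2 -22 0 0 0.3;0 0 -25 0 0.3;0 0 -25 0 0.3;0 0 -25 0 0.3;0 0 -25 0 0.3;0 0 0 0 0.3'; python3 - <<'E'
from look import *
o=readout.observe();print(o['contact_force'],o['tool_pos'],o['qpos'])
from scipy.spatial.transform import Rotation as R
print(R.from_euler('xyz',o['tool_rot']).as_matrix().round(3))
for n in("side","top"): snap(n,f"pics/{n}3.png")
E
```

```text
time: 9.13
tool_pos: [0.5412, -0.1287, 0.3679]
tool_rot: [2.84, 1.568, 2.851]
contact_force: [-0.7, -0.4, -0.0]
opening: 0.0614
time: 9.72
tool_pos: [0.5434, -0.1758, 0.2634]
tool_rot: [2.682, 1.559, 2.689]
contact_force: [-1.0, 0.2, -0.8]
opening: 0.0615
[-1.04565726  0.20628788 -0.81112051] [ 0.54337482 -0.17579905  0.26335172] [-4.47097704e-01  5.72075956e-01  1.57241620e+00  7.82948668e-05
  1.00897865e+00 -2.02470819e+00]
[[-0.011 -0.007  1.   ]
 [ 0.005  1.     0.007]
 [-1.     0.005 -0.011]]
```

View pics/side3.png

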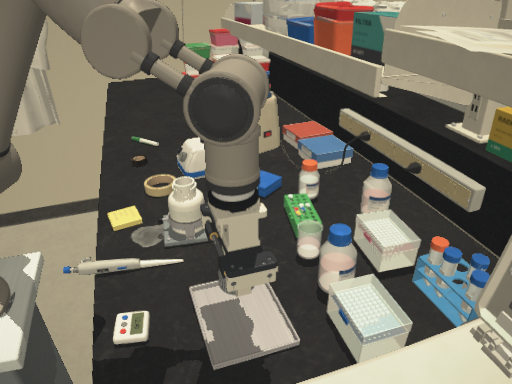

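The gripper, cap held, is over the tray at about (240,290), clear of the media bottle at (338,260) and the beaker at (308,240).

```bash
python3 -m inch '1 0 -20 0 0.3;1 0 -20 0 0.3;0 0 -16 0 0.3;0 0 -10 0 0.3;0 0 -5 0 0.3;0 0 0 0 0.3;0 0 0 0 0.3'; python3 -c "
from cell import readout
o=readout.observe();print(o['contact_force'],o['tool_pos'])"
```

```text
time: 10.4
tool_pos: [0.5478, -0.1766, 0.1996]
tool_rot: [-0.411, 1.569, -0.403]
contact_force: [0.2, -0.8, -0.6]
opening: 0.0612
[ 0.1887398  -0.76708862 -0.62127075] [ 0.54776582 -0.17662963  0.19963547]
```

```bash
python3 -m inch '0 0 -7 0 0.3;0 0 -5 0 0.3;0 0 -2 0 0.3;0 0 0 0 0.3;0 0 0 0 0.3';python3 -m inch '0 0 -1 0 0.3;0 0 -1 0 0.3;0 0 0 0 0.3;0 0 0 0 0.3'
```

```text
time: 10.82
tool_pos: [0.5473, -0.1765, 0.1845]
tool_rot: [2.432, 1.571, 2.439]
contact_force: [0.0, -0.5, -0.8]
opening: 0.0616
time: 11.15
tool_pos: [0.5473, -0.1765, 0.1826]
tool_rot: [1.753, 1.571, 1.76]
contact_force: [-0.3, 0.5, -0.9]
opening: 0.0616
```

```bash
python3 -m inch '0 0 -0.7 0 0.3;0 0 0 0 0.3;0 0 0 0 0.3'; python3 -m inch '0 0 -0.7 0 0.3;0 0 0 0 0.3;0 0 0 0 0.3'
```

```text
time: 11.4
tool_pos: [0.5474, -0.1765, 0.1819]
tool_rot: [1.281, 1.571, 1.288]
contact_force: [-0.2, -0.6, -0.1]
opening: 0.0613
time: 11.65
tool_pos: [0.5473, -0.1765, 0.1819]
tool_rot: [-0.219, 1.57, -0.212]
contact_force: [-2.0, 0.5, 4.9]
opening: 0.0612
```

Contact came at z = 0.1819, against 0.182 predicted for the skirt edge on the floor. I'll ease the load and release.

```bash
python3 -m inch '0 0 0.4 0 0.62;0 0 0 0 0.64;0 0 0 0 0.66' 10; python3 -m inch '0 0 0 0 0.7;0 0 0 0 0.75;0 0 0 0 0.8;0 0 0 0 0.85;0 0 0 0 0.85;0 0 0 0 0.85;0 0 0 0 0.85'
```

```text
time: 11.9
tool_pos: [0.5474, -0.1765, 0.1818]
tool_rot: [-0.069, 1.571, -0.062]
contact_force: [-0.9, -0.4, 2.0]
opening: 0.0621
time: 12.48
tool_pos: [0.5474, -0.1765, 0.1816]
tool_rot: [1.39, 1.571, 1.397]
contact_force: [-0.5, -0.5, 0.3]
opening: 0.0777
```

```bash
python3 -m inch '0 0 3 0 0.85;0 0 8 0 0.85;0 0 15 0 0.85;0 0 25 0 0.85;0 0 30 0 0.85;0 0 30 0 0.85;0 0 30 0 0.85;0 0 0 0 0.85'; python3 -m inch '-10 20 10 0 0.85;-10 30 0 0 0.85;-10 35 0 0 0.85;-10 35 0 0 0.85;-10 35 0 0 0.85;-10 35 0 0 0.85;0 20 0 0 0.85;0 0 0 0 0.85'; python3 - <<'E'
from look import *; import pickle
o=readout.observe();print(o['contact_force'],o['tool_pos'],o['qvel'].round(3))
d={n:snap(n,f"pics/{n}4.png") for n in("side","top")}
pickle.dump(d,open("c4.pkl","wb"))
E
```

```text
time: 13.15
tool_pos: [0.5485, -0.1769, 0.3298]
tool_rot: [-0.446, 1.559, -0.439]
contact_force: [0.8, -0.8, 0.9]
opening: 0.0782
time: 13.82
tool_pos: [0.4864, 0.0368, 0.3332]
tool_rot: [1.197, 1.57, 1.208]
contact_force: [0.4, 0.3, -0.5]
opening: 0.0781
[ 0.39997916  0.28932293 -0.54074345] [0.48639127 0.03680601 0.33322584] [-0.067  0.014 -0.022 -0.032 -0.007 -0.068]
```

View pics/side4.png

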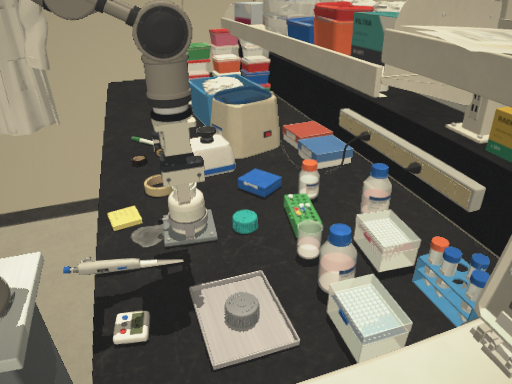

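View pics/top4.png

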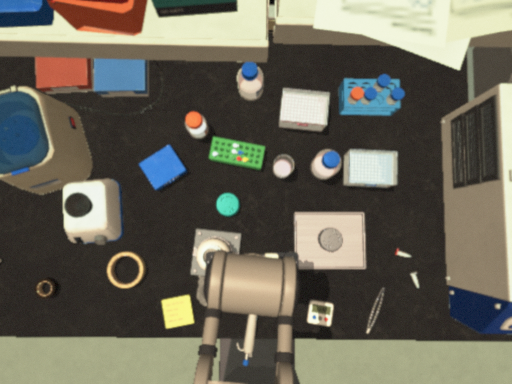

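```bash
python3 - <<'E'
from look import *; import pickle
d=pickle.load(open("c4.pkl","rb"));d0=pickle.load(open("c0.pkl","rb"))
print(tri(d["top"],(330.5,239.5),d["side"],(241.5,301)), plane(d["top"],(330.5,239.5),.033))
print(proj(d["side"],[.547,-.1765,.033]),proj(d["top"],[.547,-.1765,.033]))
for n,(a,b,c,e) in {"top":(130,195,340,180),"side":(230,150,370,200)}.items():
    x=cv2.absdiff(d[n]["color"],d0[n]["color"])[b:b+ (e-b if e>b else 0) or 190,a:c] if 0 else cv2.absdiff(d[n]["color"],d0[n]["color"]).max(2)
    for nm,(u,v,r) in ({"beaker":(283,166,14),"media":(326,165,17),"slidebox":(163,167,24)} if n=="top" else {"beaker":(308,240,18),"media":(338,260,30),"slidebox":(260,182,24)}).items():
        print(n,nm,(x[v-r:v+r,u-r:u+r]>40).sum())
E
python3 -m inch '0 0 20 0 0.85;0 0 0 0 0.85;0 0 0 0 0.85;0 0 0 0 0.85'; python3 -c "
from cell import workorder
print(workorder.hand_in())"
```

```text
(array([ 0.5499372 , -0.17373448,  0.03698662]), np.float64(0.0035602087941865148)) [ 0.54814222 -0.17416967  0.033     ]
[[239.45041093 304.13456947]] [[331.3739021  239.94206718]]
top beaker 0
top media 0
top slidebox 0
side beaker 0
side media 2
side slidebox 0
time: 14.25
tool_pos: [0.4874, 0.0326, 0.3523]
tool_rot: [-2.692, 1.571, -2.686]
contact_force: [-1.0, 0.4, -0.1]
opening: 0.0779
the job is handed in; nothing more can be done
None
```

The cap is off the jar and standing right way up and flat near the middle of the tray. I handed the job in at about 14.3 s of the 64 s allowed.

- **Opening:** I gripped the grey cap, pressed it down with about 12–13.5 N and turned it anticlockwise. It held when pulled at about 52° and 61°, and came free at about 71°.
- **Placing:** I carried the cap over and lowered it until it touched the tray floor at TCP z = 0.1819, against the 0.182 m I expected. I then opened the fingers and moved the arm clear.

**Last checks**
- **Cap position:** from the top picture, the cap is at about (0.548, −0.174), close to the tray centre I measured at about (0.546, −0.177).
- **Cap height:** the two-camera estimate of the cap's top was 37 mm against an expected 33 mm. The two rays missed each other by 3.6 mm, partly because I picked those pixels by eye. I went by the contact height and the flat look in both pictures.
- **Bystanders:** the beaker, slide box and media bottle showed essentially no change between the first and last pictures (at most 2 changed pixels).
- **Robot:** the gripper was empty and touching nothing at hand-in, with wrist forces of 1 N or less.

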